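# Tip the multimeter off its side so the display faces up

## Robot

A 7-joint arm with a two-finger parallel gripper is mounted at the origin on a cart in front of the work surface, level with it; the furniture and walls round the work are solid. World frame = base frame: x ahead of the robot, y to its left, z up, the work surface at z = 0. Lengths are in mm, angles in rad, forces in N, time in s.
With the tool pointing down it reaches from about 425 to 950 mm from the base axis. Payload 4.7 kg.
Tool frame: the origin (TCP) lies on the centre line of the jaws, within the pads' length; the fingertips stand 8 mm ahead of it and the grasp point (between the pads) lies 11 mm behind it; z points along the fingers, y is the direction in which the jaws open and shut (so a half turn about z gives the same grasp; the last joint's range is limited). The gripper opens to 87 mm and grips with 3 to 60 N. Pads are 19 mm wide; open, the fingers measure 117 mm over their backs; the gripper's body (75 mm by 190 mm) begins 51 mm behind the grasp point.
Start: joints at [1.193, 0.469, -0.049, 1.532, 0.024, 1.141, -0.082], TCP at [230.742, -634.355, 230.573] pointing down, gripper open.
Joint ranges: [-2.59, 2.59], [-0.33, 1.99], [-1.39, 1.29], [0.1, 2.45], [-1.04, 4.18], [0.21, 1.99], [-2.66, 2.66]. Speed limits (rad/s): [2.57, 2.57, 3.14, 3.14, 3.14, 3.14, 3.14].

## Interface

Orientations are given as a unit quaternion [w, x, y, z].
In Python, from workcell import bot gives the robot as it stands.
- The arm moves only by the tool step_arm, never from a script. Its argument "deltas" is a list of rows, each an object with "delta_rot": the turn, a rotation vector about the world's x, y, z in units of 6 degrees (1.0 is 6 degrees), a list of three; "linear": the shift along the world's x, y, z in units of 25 mm (1.0 is 25 mm), a list of three; "grip": the closure, from 0 (fully open) to 1 (shut). A call has exactly 5 rows; each row shifts and turns the pose as measured when the row begins; what a row does not reach is not made up. A row lasts 1/12 s, in which the tool goes at most 41.7 mm and 7.16 degrees, less where a joint would pass 70% of its speed; a pose out of reach is approached as far as the arm can. A call is refused whole if a number of a shift passes 1 or a number of a turn 1, either way. A call with a gripper value outside its range is refused whole. The fingers move at their own pace and stop on an object; "grip_force" is the grip in N (left out, the last holds). Time passes only in rows, so rows that do not move let the fingers close, or fill a call up. It gives the time, the measured TCP pose, the force and the opening at its end, in the units of the state.
- bot.read_state(): the state, without advancing time (a new reading comes with each control period).
- bot.snapshot(name): name is "scene" or "top" or "wrist"; returns a dict with "pixels" (480x640x3 uint8, red, green, blue), "depth" (480x640 float32, mm along the optical axis (not along the pixel's ray), 0 where there is no reading), "K" (3x3 intrinsics, pixels), "rvec" (rotation vector, rad) and "tvec" (3), from world to camera coordinates, as OpenCV has them; the wrist camera has in their place "T_tool_cam" (4x4, takes a point from camera to tool coordinates, whose origin is the TCP and whose axes are the flange's). Camera axes: x right, y down, z forward; pixel columns grow to the right and rows downward; lengths in mm; the calibration is good to about 2 mm. A picture is of the moment at which its call begins: read the wrist's pose just before it.
- bot.sign_off(): hands the job in, once; it reports no verdict.
Trained networks look in the newest picture that a camera, given by its name, has taken for a name from the list of things; names that differ only in an ending like _2 or _b are one class to them, and where a whole thing is asked for, a point or a joint stands for the part that bears it (a point fixed in the world has none). Each returns a list of dicts, best first, with "confidence" (0 to 1); they miss things now and then, are a little off and sometimes report something else, mostly with a low value. They report only what shows in the picture. A call takes as long as a camera call. They do not tell look-alikes from the thing itself.
- bot.masks_of(label, camera): "region" (480x640 bool, what is visible of it) and "extent" ([left, top, right, bottom] in pixels, round what is visible of it).
The state is a dict: "time_s": time; "joint_positions": joint angles; "dq": joint speeds; "joint_efforts": joint torques, N m; "tcp_pos": TCP position; "eef_rot": TCP orientation; "force": force on the tool from outside, world axes, zero at the start; "moment": the same for the moment, N m; "width": finger opening in mm.
Only numpy, scipy, OpenCV 4.12 (cv2) and the standard library are available. Lean on these libraries where they do the work, as an engineer would, in place of code of your own. Each camera call takes 0.05 s, during which the arm holds its last target. There are 200 camera calls.

## Task

The multimeter was left standing on its long side. Tip it over its lower edge, a quarter turn the right way, so that it lies flat on its back with the display facing up; tip it where it stands, without lifting it off the bench or pushing it away. Leave the parts tin standing on its edge, and do not disturb the two rolls of tape.

Things in the scene. Friction and masses are not known exactly. Their poses are not given: they have to be found in the camera images.
- meter_centre (a point): Grey multimeter, 148 (x) x 70 (y) mm, case 34 mm thick; point 17.5 mm in front of the mid back. z points out of the front (display, knob). Starts on a long side, 70 mm high: y up, z level, any heading. Knob on the front 19 to 51 mm up (to 45 mm off the back); above it plain. Weighs 0.25-0.45 kg, friction about 0.6; a slow push high on the front tips it; past about 30 degrees it falls on its back.
- tin_centre (a point): Blue-grey closed parts tin with a pale label, 118 x 71 x 28 mm, standing on one 118 mm edge, 71 mm high, 28 mm thick. The point is its centre, about 34 mm up; its x axis points down, y runs along the edge, z (out of the label) is level. Stays standing. Tin and multimeter may stand in each other's place.
- tape_centre (a point): Roll of orange tape lying flat, 60 mm across, 19 mm high; the point is its centre. Stays where it is.
- black_tape_centre (a point): Roll of black tape lying flat, 64 mm across, 18 mm high; the point is its centre. Stays where it is.
There are look-alikes about, which are no part of the job. What is meant by the part that bears meter_centre is not red, and is the larger of those in its own colour.

How it is judged:
By the outcome, as a careful person would: the job done as asked, in the order asked, and still so for the second after the job is handed in, with the robot touching nothing.
It also fails if it takes over 32 s, if anything falls off the work surface, if the arm or the gripper's body presses on something with over 40 N, if the wrist force passes 120 N, or if a joint passes its speed limit or range.

## Working session

There is one attempt and no reset: what is moved stays moved. The work goes in short steps, Python scripts to look and compute and a tool call to move; the robot and the scene stay as the last step left them, time stands still between calls to the robot, and variables do not carry over. Pictures are saved under pics/ and viewed, about 8 in all and at most 12, crops included, and the job is handed in when it is done.

Besides the shell and the picture viewer there is one more tool, called after "Request:" as name(argument=value, ...), one argument or row to a line, values as JSON. step_arm: Moves the arm, as the interface text tells. Its arguments: {"type":"object","properties":{"deltas":{"type":"array"},"grip_force":{"type":"number"}},"required":["deltas"]}

```bash
mkdir -p pics
cat > h.py <<'E'
import numpy as np,cv2
from workcell import bot
def cloud(s):
    d=s["depth"];K=s["K"];v,u=np.mgrid[:480,:640]
    p=np.stack([(u-K[0,2])/K[0,0]*d,(v-K[1,2])/K[1,1]*d,d],-1)
    R=cv2.Rodrigues(np.array(s["rvec"],float))[0]
    return (p-np.array(s["tvec"]).ravel())@R, d>0
E
python3 - <<'E'
from h import *
ims=[]
for c in ["top","scene"]:
    s=bot.snapshot(c); P,ok=cloud(s); im=s["pixels"][...,::-1].copy()
    np.savez(f"{c}.npz",P=P,ok=ok,px=s["pixels"])
    for n in ["meter_centre","tin_centre","tape_centre","black_tape_centre"]:
        for m in bot.masks_of(n,c):
            r=m["region"]&ok; q=P[r]; 
            if len(q)<10: continue
            t=q[q[:,2]>np.percentile(q[:,2],95)-8]
            rect=cv2.minAreaRect(t[:,:2].astype(np.float32))
            print(c,n,round(m["confidence"],2),m["extent"],"med",np.median(q,0).round(),"z",np.percentile(q[:,2],[5,95]).round(),"toprect",np.round(rect[0]),np.round(rect[1]),round(rect[2]),"rgb",np.median(s["pixels"][r],0))
            if m["confidence"]>.3:
                l,t_,r_,b=map(int,m["extent"]);cv2.rectangle(im,(l,t_),(r_,b),(0,0,255),1);cv2.putText(im,n[:5],(l,t_-3),0,.4,(0,0,255),1)
    cv2.imwrite(f"pics/{c}1.png",im)
E
```

```text
top meter_centre 0.84 [185.8, 155.8, 241.9, 179.3] med [648. 131.  49.] z [ 4. 53.] toprect [652. 132.] [108.  25.] 75 rgb [165.  22.  20.]
top meter_centre 0.67 [319.0, 193.4, 362.3, 266.8] med [ 520. -126.   69.] z [29. 72.] toprect [ 521. -131.] [ 33. 146.] 64 rgb [74. 88. 85.]
top meter_centre 0.67 [402.6, 303.2, 428.4, 355.8] med [ 314. -269.   46.] z [11. 50.] toprect [ 314. -273.] [100.  23.] 16 rgb [65. 82. 78.]
top tin_centre 0.63 [194.3, 219.4, 256.6, 258.3] med [502. 107.  66.] z [16. 70.] toprect [506. 110.] [ 28. 118.] 22 rgb [67. 80. 87.]
top tape_centre 0.94 [270.7, 131.6, 295.0, 158.5] med [709. -10.  18.] z [15. 21.] toprect [710. -11.] [59. 56.] 1 rgb [163. 118.  35.]
top black_tape_centre 0.8 [381.1, 145.6, 412.9, 173.1] med [ 673. -259.   17.] z [ 7. 20.] toprect [ 675. -259.] [64. 60.] 0 rgb [19. 19. 20.]
scene meter_centre 0.7 [173.8, 264.7, 233.6, 298.6] med [644. 139.  31.] z [ 5. 51.] toprect [651. 135.] [107.  24.] 76 rgb [131.  44.  38.]
scene meter_centre 0.6 [433.3, 253.9, 482.3, 280.8] med [ 308. -263.   29.] z [ 4. 46.] toprect [ 313. -271.] [100.  28.] 16 rgb [52. 69. 63.]
scene meter_centre 0.57 [320.6, 232.0, 360.7, 286.5] med [ 496. -107.   50.] z [ 9. 69.] toprect [ 516. -126.] [ 32. 138.] 64 rgb [58. 80. 72.]
scene tin_centre 0.59 [242.9, 270.2, 289.4, 340.5] med [491. 127.  47.] z [ 6. 68.] toprect [506. 111.] [ 29. 119.] 22 rgb [100.  112.   98.5]
scene tape_centre 0.81 [231.1, 243.7, 257.1, 267.1] med [701.  -2.  17.] z [ 3. 19.] toprect [708.  -8.] [56. 61.] 51 rgb [217.  126.5  61. ]
scene black_tape_centre 0.75 [314.1, 220.6, 339.5, 236.1] med [ 682. -265.   14.] z [ 1. 17.] toprect [ 632. -237.] [ 62. 161.] 63 rgb [ 87. 115.  98.]
```

Run:
```python
from h import *
a=cv2.imread("pics/top1.png")[100:380,150:470]; cv2.imwrite("pics/top1c.png",cv2.resize(a,None,fx=2.4,fy=2.1,interpolation=3))
a=cv2.imread("pics/scene1.png")[190:370,160:500]; cv2.imwrite("pics/scene1c.png",cv2.resize(a,None,fx=2.35,fy=2.35,interpolation=3))
# meter frame: long axis, normal; points by height
for c in ["top","scene"]:
    z=np.load(c+".npz");P=z["P"][z["ok"]]
    q=P[(abs(P[:,0]-521)<110)&(abs(P[:,1]+131)<110)]
    t=q[(q[:,2]>62)&(q[:,2]<80)]; (cx,cy),wh,an=cv2.minAreaRect(t[:,:2].astype(np.float32))
    box=cv2.boxPoints(((cx,cy),wh,an)); print(c,cx,cy,wh,an,box.round())
    e=[box[1]-box[0],box[2]-box[1]]; L=max(e,key=np.linalg.norm);L=L/np.linalg.norm(L)
    N=np.array([-L[1],L[0]])*(-1 if -L[1]>0 else 1)
    a=(q[:,:2]-[cx,cy])@L; b=(q[:,:2]-[cx,cy])@N
    print("L",L,"N(-x side)",N)
    for s in range(-80,81,20):
        k=(abs(a-s)<10)
        print(s,[ (lo,int(m.sum()),np.percentile(b[m],[3,97]).round()) for lo in (8,24,40,56) for m in [k&(q[:,2]>lo)&(q[:,2]<lo+14)&(abs(b)<60)] if m.sum()>2])
```

```text
top 520.7264404296875 -130.2429656982422 (33.72475814819336, 146.71229553222656) 63.87294387817383 [[ 447. -113.]
 [ 579. -178.]
 [ 594. -147.]
 [ 462.  -83.]]
L [ 0.8978197  -0.44036326] N(-x side) [-0.44036326 -0.8978197 ]
-80 [(8, 6, array([-8., 15.])), (24, 7, array([-6., 13.])), (40, 9, array([-13.,   9.])), (56, 34, array([-11.,  14.]))]
-60 [(56, 107, array([-16.,  16.]))]
-40 [(56, 93, array([-17.,  16.]))]
-20 [(24, 5, array([-27., -17.])), (56, 92, array([-15.,  16.]))]
0 [(24, 13, array([-27., -22.])), (40, 22, array([-23., -17.])), (56, 85, array([-16.,  16.]))]
20 [(24, 5, array([-26., -17.])), (40, 11, array([-24., -16.])), (56, 90, array([-15.,  16.]))]
40 [(56, 91, array([-15.,  16.]))]
60 [(56, 95, array([-16.,  16.]))]
80 [(56, 15, array([-7., 14.]))]
scene 517.6258544921875 -127.58782196044922 (33.76665496826172, 142.6351318359375) 63.55488967895508 [[ 446. -111.]
 [ 574. -174.]
 [ 589. -144.]
 [ 461.  -81.]]
L [ 0.8953614  -0.44534025] N(-x side) [-0.44534025 -0.8953614 ]
-80 [(8, 40, array([-13.,  13.])), (24, 35, array([-11.,  14.])), (40, 37, array([-11.,  14.]
[... 257 characters left out ...]
)), (56, 84, array([-16.,  15.]))]
-20 [(8, 23, array([-17., -14.])), (24, 20, array([-18., -15.])), (40, 19, array([-17., -15.])), (56, 83, array([-16.,  16.]))]
0 [(8, 17, array([-19., -15.])), (24, 34, array([-28., -16.])), (40, 35, array([-21., -15.])), (56, 73, array([-16.,  13.]))]
20 [(8, 9, array([-19., -16.])), (24, 14, array([-27., -19.])), (40, 22, array([-21., -15.])), (56, 72, array([-16.,  13.]))]
40 [(8, 9, array([-16., -15.])), (24, 12, array([-16., -14.])), (40, 22, array([-17., -15.])), (56, 65, array([-16.,  14.]))]
60 [(8, 18, array([-17., -14.])), (24, 19, array([-17., -14.])), (40, 18, array([-17., -14.])), (56, 59, array([-17.,  13.]))]
80 [(8, 4, array([-15., -15.]))]
```

View pics/top1c.png

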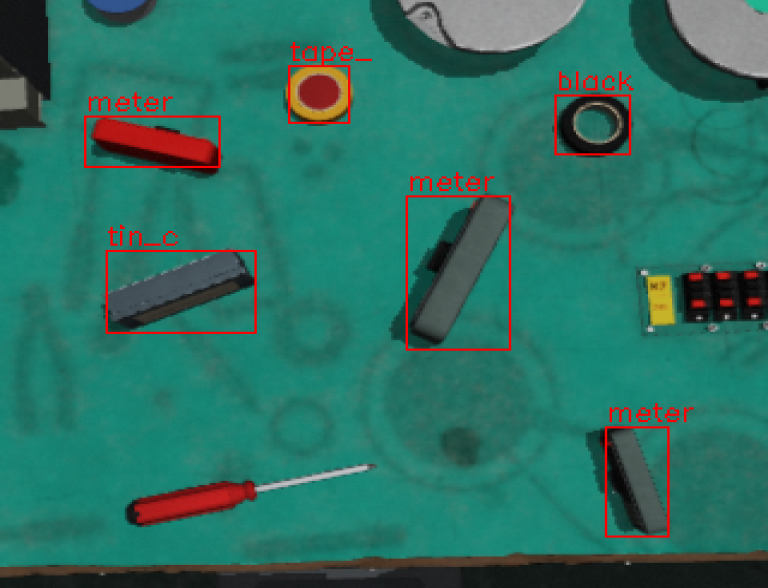

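View pics/scene1c.png

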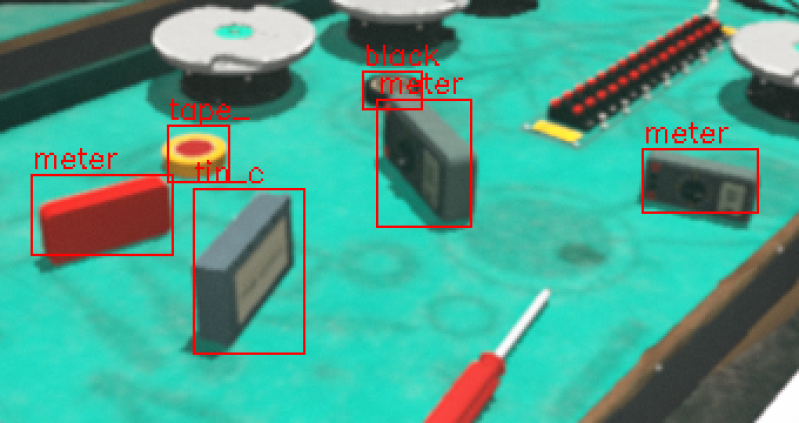

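```bash
cat >> h.py <<'E'
from scipy.spatial.transform import Rotation as Ro
L=np.array([.897,-.442,0]);L/=np.linalg.norm(L);F=np.array([-L[1],L[0],0]) # front normal (+x,+y)
C=np.array([520.,-130,0])
def plan(goal):
    s=bot.read_state();R=Ro.from_quat(np.roll(s["eef_rot"],-1)).as_matrix();p=np.array(s["tcp_pos"])
    y=L if R[:,1]@L>0 else -L; z=np.array([0,0,-1.]);T=np.c_[np.cross(y,z),y,z]
    rv=Ro.from_matrix(T@R.T).as_rotvec(degrees=True)/6
    print("t",s["time_s"],"p",p.round(1),"F",np.round(s["force"],1),"w",s["width"],"rot6",rv.round(2),"lin25",((goal-p)/25).round(2),"toolframe: along front",((p-C)@F).round(1),"along L",((p-C)@L).round(1)," q",np.round(s["joint_positions"],2))
E
python3 -c "
from h import *
print(F,C+F*58);plan(C+F*58+[0,0,150])"
```

```text
[0.44200597 0.89701211 0.        ] [545.63634609 -77.97329763   0.        ]
t 0.5 p [ 230.7 -634.3  230.5] F [ 0.6 -0.4  0.1] w 86.95708535372194 rot6 [0.  0.  7.3] lin25 [12.6  22.25 -3.22] toolframe: along front -580.3 along L -36.5  q [ 1.19  0.47 -0.05  1.53  0.02  1.14 -0.08]
```

Request:
step_arm(
  deltas=[
    {"delta_rot": [0,0,0.3],"linear": [0.5,0.9,0],"grip": 0},
    {"delta_rot": [0,0,0.3],"linear": [0.5,0.9,0],"grip": 0},
    {"delta_rot": [0,0,0.3],"linear": [0.5,0.9,0],"grip": 0},
    {"delta_rot": [0,0,0.3],"linear": [0.5,0.9,0],"grip": 0},
    {"delta_rot": [0,0,0.3],"linear": [0.5,0.9,0],"grip": 0},
  ],
)

```text
time_s: 0.92
tcp_pos: [288.6, -523.8, 229.8]
eef_rot: [0.002, 0.969, 0.247, -0.002]
force: [-0.1, -0.3, -0.4]
width: 87.2
```

Request:
step_arm(
  deltas=[
    {"delta_rot": [0,0,0.3],"linear": [0.5,0.9,0],"grip": 0},
    {"delta_rot": [0,0,0.3],"linear": [0.5,0.9,0],"grip": 0},
    {"delta_rot": [0,0,0.3],"linear": [0.5,0.9,0],"grip": 0},
    {"delta_rot": [0,0,0.3],"linear": [0.5,0.9,0],"grip": 0},
    {"delta_rot": [0,0,0.3],"linear": [0.5,0.9,0],"grip": 0},
  ],
)

```text
time_s: 1.33
tcp_pos: [353.3, -405.7, 230.8]
eef_rot: [0.003, 0.945, 0.326, -0.002]
force: [-0.7, 0.8, 0.3]
width: 87.2
```

Request:
step_arm(
  deltas=[
    {"delta_rot": [0,0,0.3],"linear": [0.5,0.9,0],"grip": 0},
    {"delta_rot": [0,0,0.3],"linear": [0.5,0.9,0],"grip": 0},
    {"delta_rot": [0,0,0.3],"linear": [0.5,0.9,0],"grip": 0},
    {"delta_rot": [0,0,0.3],"linear": [0.5,0.9,0],"grip": 0},
    {"delta_rot": [0,0,0.3],"linear": [0.5,0.9,0],"grip": 0},
  ],
)

```text
time_s: 1.75
tcp_pos: [418.2, -287.4, 232.3]
eef_rot: [0.005, 0.915, 0.402, -0.001]
force: [0.3, -0.2, 0.9]
width: 86.8
```

```bash
python3 -c "
from h import *
plan(C+F*58+[0,0,150])"
```

```text
t 1.75 p [ 418.2 -287.4  232.3] F [ 0.3 -0.2  0.9] w 86.82116078543396 rot6 [0.09 0.04 2.72] lin25 [ 5.1   8.38 -3.29] toolframe: along front -186.1 along L -21.7  q [ 0.79  0.21 -0.32  1.91  0.08  1.02 -0.31]
```

Request:
step_arm(
  deltas=[
    {"delta_rot": [0,0,0.3],"linear": [0.55,0.9,0],"grip": 0},
    {"delta_rot": [0,0,0.3],"linear": [0.55,0.9,0],"grip": 0},
    {"delta_rot": [0,0,0.3],"linear": [0.55,0.9,0],"grip": 0},
    {"delta_rot": [0,0,0.3],"linear": [0.55,0.9,0],"grip": 0},
    {"delta_rot": [0,0,0.3],"linear": [0.55,0.9,0],"grip": 0},
  ],
)

```text
time_s: 2.17
tcp_pos: [489.4, -169.3, 234.0]
eef_rot: [0.007, 0.879, 0.476, 0.0]
force: [-0.1, -0.1, -0.1]
width: 87.1
```

Request:
step_arm(
  deltas=[
    {"delta_rot": [0,0,0.3],"linear": [0.55,0.9,-0.3],"grip": 0},
    {"delta_rot": [0,0,0.3],"linear": [0.55,0.9,-0.4],"grip": 0},
    {"delta_rot": [0,0,0.3],"linear": [0.55,0.9,-0.5],"grip": 0},
    {"delta_rot": [0,0,0.3],"linear": [0.55,0.9,-0.6],"grip": 0},
    {"delta_rot": [0,0,0],"linear": [0.2,0.4,-0.5],"grip": 0},
  ],
)

```text
time_s: 2.58
tcp_pos: [556.3, -61.2, 179.7]
eef_rot: [0.01, 0.845, 0.535, 0.006]
force: [-0.6, -0.7, 0.2]
width: 87.2
```

Run:
```python
from h import *
plan(C+F*55+[0,0,60])
s=bot.read_state();w=bot.snapshot("wrist");T=np.array(w["T_tool_cam"])
cv2.imwrite("pics/w1.png",w["pixels"][...,::-1])
d=w["depth"];K=w["K"];v,u=np.mgrid[:480,:640]
p=np.stack([(u-K[0,2])/K[0,0]*d,(v-K[1,2])/K[1,1]*d,d],-1)[d>0]
R=Ro.from_quat(np.roll(s["eef_rot"],-1)).as_matrix()
q=(p@T[:3,:3].T+T[:3,3])@R.T+s["tcp_pos"]
m=(abs((q-C)@F)<60)&(abs((q-C)@L)<110)&(q[:,2]>62)&(q[:,2]<80)
if m.sum()>50: print(m.sum(),cv2.minAreaRect(q[m][:,:2].astype(np.float32)),q[m][:,2].mean())
```

```text
t 2.5833 p [556.3 -61.2 179.7] F [-0.6 -0.7  0.2] w 87.23538895713209 rot6 [ 0.1   0.2  -0.14] lin25 [-0.48 -0.78 -4.79] toolframe: along front 77.8 along L 2.1  q [ 0.41  0.36 -0.48  1.86  0.22  0.94 -0.61]
2706 ((518.1688842773438, -137.7904510498047), (18.661502838134766, 145.8463592529297), 63.60334396362305) 69.4474828973965
```

View pics/w1.png

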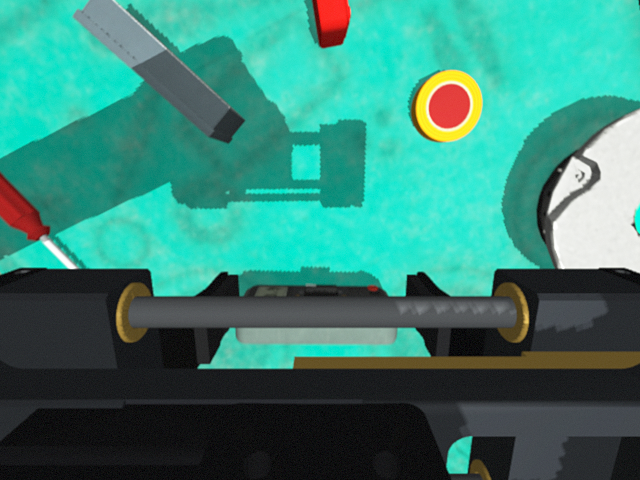

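Request:
step_arm(
  deltas=[
    {"delta_rot": [0.05,0.1,0],"linear": [-0.1,-0.2,-0.8],"grip": 0},
    {"delta_rot": [0.05,0.1,-0.1],"linear": [-0.1,-0.2,-0.9],"grip": 0},
    {"delta_rot": [0,0,0],"linear": [-0.1,-0.2,-0.9],"grip": 0},
    {"delta_rot": [0,0,0],"linear": [-0.1,-0.1,-0.9],"grip": 0},
    {"delta_rot": [0,0,0],"linear": [0,0,-0.6],"grip": 0},
  ],
)

```text
time_s: 3.05
tcp_pos: [548.3, -76.8, 75.5]
eef_rot: [0.001, 0.847, 0.532, 0.002]
force: [0.1, -0.6, 0.3]
width: 87.1
```

```bash
python3 -c "
from h import *
plan(C+F*50+[0,0,64])"
```

```text
t 3.05 p [548.3 -76.8  75.5] F [ 0.1 -0.6  0.3] w 87.09941784578511 rot6 [-0.    0.05 -0.09] lin25 [-0.25 -0.33 -0.46] toolframe: along front 60.2 along L 1.9  q [ 0.39  0.5  -0.43  1.95  0.29  0.75 -0.65]
```

Request:
step_arm(
  deltas=[
    {"delta_rot": [0,0,-0.1],"linear": [-0.05,-0.1,-0.25],"grip": 0},
    {"delta_rot": [0,0,0],"linear": [-0.1,-0.15,-0.25],"grip": 0},
    {"delta_rot": [0,0,0],"linear": [-0.1,-0.15,0],"grip": 0},
    {"delta_rot": [0,0,0],"linear": [-0.07,-0.15,0],"grip": 0},
    {"delta_rot": [0,0,0],"linear": [-0.07,-0.15,0],"grip": 0},
  ],
)

```text
time_s: 3.47
tcp_pos: [536.6, -97.5, 61.4]
eef_rot: [0.001, 0.85, 0.527, 0.0]
force: [0.2, 0.4, -0.2]
width: 87.1
```

```bash
python3 -c "
from h import *
plan(C+F*30+[0,0,64])"
```

```text
t 3.4667 p [536.6 -97.5  61.4] F [ 0.2  0.4 -0.2] w 87.0838975352238 rot6 [0.01 0.01 0.04] lin25 [-0.13 -0.22  0.1 ] toolframe: along front 36.5 along L 0.5  q [ 0.42  0.51 -0.42  1.98  0.3   0.72 -0.64]
```

Request:
step_arm(
  deltas=[
    {"delta_rot": [0,0,0],"linear": [-0.06,-0.12,0.1],"grip": 0},
    {"delta_rot": [0,0,0],"linear": [-0.06,-0.12,0.05],"grip": 0},
    {"delta_rot": [0,0,0],"linear": [-0.06,-0.12,0],"grip": 0},
    {"delta_rot": [0,0,0],"linear": [-0.06,-0.12,0],"grip": 0},
    {"delta_rot": [0,0,0],"linear": [-0.06,-0.12,0],"grip": 0},
  ],
)

```text
time_s: 3.88
tcp_pos: [530.9, -114.2, 69.5]
eef_rot: [0.003, 0.85, 0.526, 0.004]
force: [0.6, 0.7, 1.5]
width: 87.1
```

```bash
cat >> h.py <<'E'
def tilt():
    s=bot.snapshot("scene");P,ok=cloud(s);q=P[ok]
    a=(q-C)@L;b=(q-C)@F
    m=(abs(a)<65)&(b>-110)&(b<24)&(q[:,2]>6)&(q[:,2]<95)
    print("scene slices (z: b of front, top z):",[(lo,np.percentile(b[k],[3,50,97]).round()) for lo in range(8,90,12) for k in [m&(q[:,2]>lo)&(q[:,2]<lo+12)] if k.sum()>5])
    return s
E
python3 -c "
from h import *
plan(C+F*0+[0,0,64]);tilt()"
```

```text
t 3.8833 p [ 530.9 -114.2   69.5] F [0.6 0.7 1.5] w 87.13710344082779 rot6 [0.01 0.09 0.05] lin25 [-0.44 -0.63 -0.22] toolframe: along front 19.0 along L 2.8  q [ 0.46  0.49 -0.42  1.98  0.29  0.72 -0.6 ]
scene slices (z: b of front, top z): [(8, array([13., 15., 17.])), (20, array([11., 14., 18.])), (32, array([ 9., 12., 23.])), (44, array([ 8., 10., 15.])), (56, array([-24.,   8.,  22.])), (68, array([-21.,   1.,  23.])), (80, array([10., 17., 23.]))]
```

Request:
step_arm(
  deltas=[
    {"delta_rot": [0,0,0],"linear": [-0.07,-0.12,-0.05],"grip": 0},
    {"delta_rot": [0,0,0],"linear": [-0.07,-0.12,-0.05],"grip": 0},
    {"delta_rot": [0,0,0],"linear": [-0.07,-0.12,0],"grip": 0},
    {"delta_rot": [0,0,0],"linear": [-0.07,-0.12,0],"grip": 0},
    {"delta_rot": [0,0,0],"linear": [-0.07,-0.12,0],"grip": 0},
  ],
)

```text
time_s: 4.35
tcp_pos: [521.1, -131.4, 66.4]
eef_rot: [0.003, 0.85, 0.526, 0.003]
force: [-0.5, 0.5, -0.2]
width: 86.9
```

```bash
python3 -c "
from h import *
plan(C+F*0+[0,0,64]);tilt()"
```

```text
t 4.35 p [ 521.1 -131.4   66.4] F [-0.5  0.5 -0.2] w 86.87622516082894 rot6 [0.02 0.08 0.05] lin25 [-0.04  0.06 -0.1 ] toolframe: along front -0.8 along L 1.6  q [ 0.5   0.49 -0.42  2.    0.3   0.71 -0.57]
scene slices (z: b of front, top z): [(8, array([5., 6., 7.])), (20, array([0., 4., 7.])), (32, array([-8., -2.,  2.])), (44, array([-17., -10.,  -0.])), (56, array([-51., -18.,  11.])), (68, array([-36.,  -6.,  11.])), (80, array([-9.,  2., 12.]))]
```

Request:
step_arm(
  deltas=[
    {"delta_rot": [0,0,0],"linear": [-0.07,-0.12,0],"grip": 0},
    {"delta_rot": [0,0,0],"linear": [-0.07,-0.12,0],"grip": 0},
    {"delta_rot": [0,0,0],"linear": [-0.07,-0.12,0],"grip": 0},
    {"delta_rot": [0,0,0],"linear": [0,0,0.1],"grip": 0},
    {"delta_rot": [0,0,0],"linear": [0,0,0],"grip": 0},
  ],
)

```text
time_s: 4.82
tcp_pos: [513.8, -143.2, 68.5]
eef_rot: [0.003, 0.851, 0.525, 0.002]
force: [0.8, 0.2, -0.3]
width: 86.9
```

```bash
python3 -c "
from h import *
plan(C+F*0+[0,0,64]);s=tilt()
cv2.imwrite('pics/s2.png',cv2.resize(s['pixels'][190:370,160:500,::-1],None,fx=2.35,fy=2.35,interpolation=3))"
```

```text
t 4.8167 p [ 513.8 -143.2   68.5] F [ 0.8  0.2 -0.3] w 86.8524067725398 rot6 [0.03 0.06 0.07] lin25 [ 0.25  0.53 -0.18] toolframe: along front -14.6 along L 0.3  q [ 0.52  0.48 -0.42  2.    0.29  0.71 -0.54]
scene slices (z: b of front, top z): [(8, array([-18., -17., -15.])), (20, array([-80., -28., -16.])), (32, array([-78., -50., -24.])), (56, array([-23., -11.,  -2.])), (68, array([-23., -11.,  -2.])), (80, array([-23., -11.,  -2.]))]
```

View pics/s2.png

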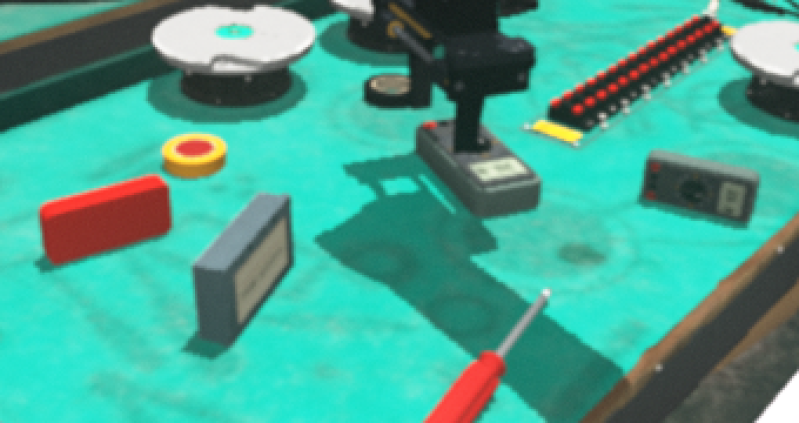

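The meter (about pixels 415–540, 120–215) lies on its back with the display up. The tin, the tapes and the look-alikes have not moved. Next I lift the arm away and check.

Request:
step_arm(
  deltas=[
    {"delta_rot": [0,0,0],"linear": [0.1,0.2,0.7],"grip": 0},
    {"delta_rot": [0,0,0],"linear": [0.1,0.2,0.9],"grip": 0},
    {"delta_rot": [0,0,0],"linear": [0.1,0.2,0.9],"grip": 0},
    {"delta_rot": [0,0,0],"linear": [0,0,0.9],"grip": 0},
    {"delta_rot": [0,0,0],"linear": [0,0,0.9],"grip": 0},
  ],
)

```text
time_s: 5.28
tcp_pos: [516.7, -126.0, 174.6]
eef_rot: [-0.002, 0.851, 0.526, -0.003]
force: [0.9, -0.2, 0.9]
width: 87.5
```

Request:
step_arm(
  deltas=[
    {"delta_rot": [0,0,0],"linear": [0,0.5,0.9],"grip": 0},
    {"delta_rot": [0,0,0],"linear": [0,0.9,0.5],"grip": 0},
    {"delta_rot": [0,0,0],"linear": [0,0.9,0],"grip": 0},
    {"delta_rot": [0,0,0],"linear": [0,0.9,0],"grip": 0},
    {"delta_rot": [0,0,0],"linear": [0,0.5,0],"grip": 0},
  ],
)

```text
time_s: 5.7
tcp_pos: [520.1, -33.1, 218.5]
eef_rot: [0.003, 0.852, 0.523, 0.002]
force: [-0.1, 0.3, -0.5]
width: 87.4
```

Request:
step_arm(
  deltas=[
    {"delta_rot": [0,0,0],"linear": [0,0,0],"grip": 0},
    {"delta_rot": [0,0,0],"linear": [0,0,0],"grip": 0},
    {"delta_rot": [0,0,0],"linear": [0,0,0],"grip": 0},
    {"delta_rot": [0,0,0],"linear": [0,0,0],"grip": 0},
    {"delta_rot": [0,0,0],"linear": [0,0,0],"grip": 0},
  ],
)

```text
time_s: 6.12
tcp_pos: [519.9, -31.5, 218.8]
eef_rot: [0.003, 0.851, 0.525, 0.002]
force: [-0.3, -0.3, -0.1]
width: 87.0
```

Run:
```python
from h import *
out=[]
for c in ["top","scene"]:
    s=bot.snapshot(c);P,ok=cloud(s);q=P[ok];a=(q-C)@L;b=(q-C)@F
    m=(abs(a)<90)&(b<0)&(b>-115)&(q[:,2]>10)&(q[:,2]<60)
    r=cv2.minAreaRect(q[m][:,:2].astype(np.float32));t=m&(q[:,2]>25)
    print(c,m.sum(),r,"z med",np.percentile(q[t][:,2],[5,50,95]).round(1),"a,b of centre",((np.r_[r[0],0]-C)@L).round(1),((np.r_[r[0],0]-C)@F).round(1))
    for n in ["tin_centre","tape_centre","black_tape_centre"]:
        for k in bot.masks_of(n,c)[:1]:
            w=P[k["region"]&ok];print(n,np.median(w,0).round(),np.percentile(w[:,2],95).round())
    out.append(cv2.resize(s["pixels"][100:380,150:500,::-1],(400,320)))
cv2.imwrite("pics/end.png",np.hstack(out))
print(bot.read_state()["tcp_pos"])
```

```text
top 1982 ((497.59814453125, -177.307861328125), (70.11174011230469, 148.19317626953125), 63.58916473388672) z med [28.4 33.  38.3] a,b of centre 0.8 -52.3
black_tape_centre [ 673. -259.   17.] 20.0
scene 1305 ((495.56298828125, -174.0125732421875), (70.69039154052734, 149.42593383789062), 63.39765930175781) z med [26.6 31.7 36.8] a,b of centre -2.5 -50.3
tin_centre [491. 128.  47.] 68.0
tape_centre [702.  -1.  17.] 19.0
black_tape_centre [ 671. -254.   13.] 17.0
[520.01832456 -30.50277116 218.99259495]
```

View pics/end.png

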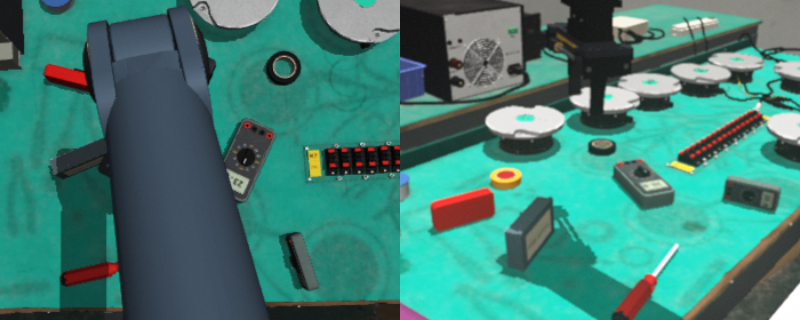

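The final centre is 52 mm behind the start along the tipping direction, which is what a pure quarter turn gives (17 + 35 mm). So the meter did not slide. The arm is clear, so I am handing in.

```bash
python3 -c "
from h import *
print(bot.sign_off())"
```

```text
the job is handed in; nothing more can be done
None
```

I tipped the larger grey multimeter over its lower back edge with a slow push high on its front. I kept the fingers open so they straddled the knob. Then I moved the arm clear and handed the job in at about 6 s.

**Meter:** it lies flat, display up, with a 70 × 148 mm footprint and its top about 33 mm high. Its centre moved 52 mm (top camera) or 50 mm (scene camera) in the tipping direction. A pure quarter turn gives 52 mm, so it did not slide noticeably. A scene reading part-way through the push had suggested about 7 mm of slide, but neither final reading shows it.

**Other things:** in the scene camera the tin (still standing) and the orange tape are within about 1 mm of their first positions. The arm hid both from the top camera's detector at the end. The black tape is unchanged in the top camera. Its scene reading differs by about 11 mm, but the first one had picked up part of the bench and was unreliable. The red and the small grey look-alikes appear undisturbed in the picture.

**Forces:** the force readings at the end of each move stayed under about 2 N.

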